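# Clear the tipped sample bottle off the turntable into its colour bay

## Task

A flat-sided sample bottle has fallen over on the free-spinning turntable: lift it off, leaving the two jars and the tall bottle standing on the turntable. Lay it on the sloping bay of its own colour under the instrument shelf, flat on the slope with its cap uphill and its base down between the two ears by the foot lip, and let go. Leave the other sample bottle on the wooden block, and everything else on the table, where they are.

Things in the scene. Friction and masses are not known exactly. Their poses are not given: they have to be found in the camera images.
- turntable: fixed foot of a white round turntable. Origin on the table at the spin axis, z up. The platter on it is a disc of 150 mm radius whose flat top is 40 mm above the table, with no rim; it has a red mark by its edge.
- platter (a joint): angle of the turntable's platter about its vertical axis, unlimited; it has no drive and almost no friction and turns with any sideways push, carrying what stands on it.
- bottle_orange: flat-sided white sample bottle with orange cap and orange band, lying, 82 mm long, about 70 g. Origin at the centre of its underside, halfway along; x to the cap, z up. Square body 28 x 28 mm from x = -41 to +17 mm (grip across y at x = -12 mm); round cap 22 mm across, x = 25 to 41 mm. At the start one sample bottle lies on the turntable (move that one), the other on the wooden block.
- bottle_orange_mid (a point): centre of the orange sample bottle: 14 mm above its origin, halfway along.
- bottle_orange_cap (a point): end of the orange sample bottle's cap, on its axis, 41 mm from the centre.
- bay_orange: fixed orange bay on the rack. Origin on the table below its floor's centre; x horizontal, uphill, z up. Floor 48 x 104 mm, rises 25 degrees to +x, centre 100 mm above the table. At the lower end a foot lip 12 mm high, its inner face 45 mm down the slope from the centre, and two side ears 12 mm high, 40 mm apart, reaching up to 34 mm from the centre. No other walls.
- floor_orange (a point): centre of the orange bay's floor surface; x points up the slope (25 degrees), z square to the floor. A bottle lying with its base 4 mm from the lip has its middle 14 mm above this point.
- bottle_blue: flat-sided white sample bottle with blue cap and blue band, lying, 82 mm long, about 70 g. Origin at the centre of its underside, halfway along; x to the cap, z up. Square body 28 x 28 mm from x = -41 to +17 mm (grip across y at x = -12 mm); round cap 22 mm across, x = 25 to 41 mm. At the start one sample bottle lies on the turntable (move that one), the other on the wooden block.
- bottle_blue_mid (a point): centre of the blue sample bottle: 14 mm above its origin, halfway along.
- bottle_blue_cap (a point): end of the blue sample bottle's cap, on its axis, 41 mm from the centre.
- bay_blue: fixed blue bay on the rack. Origin on the table below its floor's centre; x horizontal, uphill, z up. Floor 48 x 104 mm, rises 25 degrees to +x, centre 100 mm above the table. At the lower end a foot lip 12 mm high, its inner face 45 mm down the slope from the centre, and two side ears 12 mm high, 40 mm apart, reaching up to 34 mm from the centre. No other walls.
- floor_blue (a point): centre of the blue bay's floor surface; x points up the slope (25 degrees), z square to the floor. A bottle lying with its base 4 mm from the lip has its middle 14 mm above this point.
- rack: fixed grey rack, 270 mm wide, whose front faces the robot (-x of its own). Origin on the table before the bays (their origins: x = 65, y = +-62 mm). Over the bays' upper half is a shelf, x = 62 to 197 mm, 275 to 289 mm above the table, on two back posts at x = 187 mm, with a meter on top to 344 mm. A vertical tool hits the shelf: tilt it 25 degrees, fingers pointing forward under it.
- rest_block: fixed wooden block, 100 x 100 x 40 mm, beyond the work, on which the other sample bottle lies. Origin at the centre of its underside.
- jar_white: white jar with grey cap, 46 mm diameter, 52 mm tall, loose, standing on the turntable. Origin at the centre of its underside, z up.
- jar_amber: amber jar with white cap, 46 mm diameter, 52 mm tall, loose, standing on the turntable. Origin at the centre of its underside, z up.
- reagent_tall: tall green bottle with white cap and orange label, 56 mm diameter, 140 mm tall, loose, standing on the turntable. Origin at the centre of its underside, z up.
- red_cup: red plastic cup, 74 mm across the rim, 85 mm tall, loose, on the table between robot and work; leave alone. Origin at the centre of its underside.
- reagent_blue: blue reagent bottle with orange label, 54 mm diameter, 90 mm tall, loose, on the table; leave alone. Origin at the centre of its underside.
- reagent_purple: purple reagent bottle with orange label, 54 mm diameter, 90 mm tall, loose, on the table; leave alone. Origin at the centre of its underside.
- tape_roll: green tape roll, a disc of 64 mm diameter and 20 mm height, loose, left on the table; leave alone. Origin at the centre of its underside.
Mind the look-alikes: they are no part of the job. What is shaped like the bottle_blue but green or turquoise is not meant.

How it is judged:
By the outcome, as a careful person would: the job done as asked, in the order asked, and still so for the second after the job is handed in, with the robot touching nothing.
It also fails if it takes over 58 s, if anything falls off the work surface, if the arm or the gripper's body presses on something with over 40 N, if the wrist force passes 120 N, or if a joint passes its speed limit or range.

## Robot

A 7-joint arm with a two-finger parallel gripper is mounted at the origin on the work surface. World frame = base frame: x ahead of the robot, y to its left, z up, the work surface at z = 0. Lengths are in mm, angles in rad, forces in N, time in s.
With the tool pointing down it reaches from about 425 to 950 mm from the base axis. Payload 4.7 kg.
Tool frame: the origin (TCP) lies midway between the tips of the shut fingers; the grasp point (between the pads) lies 19 mm behind it (arm.grip_depth is the distance from the TCP to the grasp point, in mm); z points along the fingers, y is the direction in which the jaws open and shut (so a half turn about z gives the same grasp; the last joint's range is limited). The gripper opens to 87 mm and grips with 3 to 60 N. Pads are 19 mm wide; open, the fingers measure 117 mm over their backs; the gripper's body (75 mm by 190 mm) begins 51 mm behind the grasp point.
Start: joints at [1.237, 0.469, -0.049, 1.532, 0.024, 1.141, -0.082], TCP at [202.616, -643.891, 222.573] pointing down, gripper open.
Joint ranges: [-2.59, 2.59], [-0.33, 1.99], [-1.39, 1.29], [0.1, 2.45], [-1.04, 4.18], [0.21, 1.99], [-2.66, 2.66]. Speed limits (rad/s): [2.57, 2.57, 3.14, 3.14, 3.14, 3.14, 3.14].

## Interface

Orientations are given as a unit quaternion [x, y, z, w].
In Python, from cell import arm gives the robot as it stands.
- The arm moves only by the tool move_arm, never from a script. Its argument "commands" is a list that holds one entry, the list of rows, each a list of 7 numbers: the shift along the tool's x, y, z in m, then the turn, a rotation vector about the tool's x, y, z in degrees, then the gripper's target within -1 to 1 (shut at 1, half-way at 0, fully open at -1). A call has exactly 10 rows; each row shifts and turns the commanded pose from where the row before left it, along the tool's axes as they then stand; what a row does not reach is not made up. A row lasts 1/10 s, in which the tool goes at most 50 mm and 8.59 degrees, less where a joint would pass 70% of its speed; a pose out of reach is approached as far as the arm can. A call is refused whole if a number of a shift passes 0.05 or a number of a turn 8.59, either way. A call with a gripper value outside its range is refused whole. The fingers move at their own pace and stop on an object; the grip force is fixed at half the most. Time passes only in rows, so rows that do not move let the fingers close, or fill a call up. It gives the time, the measured TCP pose, the force and the opening at its end, in the units of the state.
- arm.get_obs(): the state, without advancing time (a new reading comes with each control period).
- arm.capture(name): name is "scene" or "top" or "wrist"; returns a dict with "pixels" (384x512x3 uint8, red, green, blue), "range_z" (384x512 float32, mm along the optical axis (not along the pixel's ray), 0 where there is no reading), "camera_matrix" (3x3 intrinsics, pixels), "pose" (4x4, takes a point from camera to world coordinates); the wrist camera has in their place "tool_from_camera" (4x4, takes a point from camera to tool coordinates, whose origin is the TCP and whose axes are the flange's). Camera axes: x right, y up, looking along -z (the intrinsics and any distortion apply to the point x, -y, -z); pixel columns grow to the right and rows downward; lengths in mm; the calibration is good to about 2 mm. The wrist camera is an equidistant fisheye: a pixel r from the principal point sees the ray r / f radians off the axis. A picture is of the moment at which its call begins: read the wrist's pose just before it.
- arm.close_job(): hands the job in, once; it reports no verdict.
The state is a dict: "clock": time; "qpos": joint angles; "joint_velocities": joint speeds; "joint_torque": joint torques, N m; "eef_pos": TCP position; "eef_rot": TCP orientation; "wrist_force": force on the tool from outside, world axes, zero at the start; "torque": the same for the moment, N m; "opening": opening from 0.0 (shut) to 1.0 (fully open).
Only numpy, scipy, OpenCV 4.12 (cv2) and the standard library are available. Lean on these libraries where they do the work, as an engineer would, in place of code of your own. Each camera call takes 0.05 s, during which the arm holds its last target. There are 200 camera calls.

## Working session

There is one attempt and no reset: what is moved stays moved. The work goes in short steps, Python scripts to look and compute and a tool call to move; the robot and the scene stay as the last step left them, time stands still between calls to the robot, and variables do not carry over. Pictures are saved under pics/ and viewed, about 8 in all and at most 12, crops included, and the job is handed in when it is done.

Besides the shell and the picture viewer there is one more tool, called after "Request:" as name(argument=value, ...), one argument or row to a line, values as JSON. move_arm: Moves the arm, as the interface text tells. Its arguments: {"type":"object","properties":{"commands":{"type":"array"}},"required":["commands"]}

```bash
mkdir -p pics; ls
cat > h.py <<'E'
import numpy as np, cv2
from cell import arm
from scipy.spatial.transform import Rotation as R
def cap(name):
    c=arm.capture(name); return c
def world(c):
    """HxWx3 world points for scene/top"""
    K=c["camera_matrix"]; z=c["range_z"]; h,w=z.shape
    u,v=np.meshgrid(np.arange(w),np.arange(h))
    P=np.stack([(u-K[0,2])/K[0,0]*z,-(v-K[1,2])/K[1,1]*z,-z],-1)
    T=c["pose"]; W=P@T[:3,:3].T+T[:3,3]; W[z==0]=np.nan
    return W
def save(n,im): cv2.imwrite(n,np.ascontiguousarray(im[...,::-1]))
E
python3 - <<'E'
from h import *
ims=[]
for n in("scene","top"):
    c=cap(n); np.savez(n+".npz",**{k:v for k,v in c.items()}); print(n,c.keys(),c["camera_matrix"],c["pose"].round(3))
    save(f"pics/{n}0.png",cv2.resize(c["pixels"],(800,600)))
print(arm.get_obs())
E
```

```text
pics
scene dict_keys(['pixels', 'range_z', 'camera_matrix', 'pose']) [[351.72753684   0.         254.63574419]
 [  0.         351.72753684 192.76084705]
 [  0.           0.           1.        ]] [[ 2.840000e-01 -8.220000e-01  4.940000e-01  1.170814e+03]
 [ 9.590000e-01  2.510000e-01 -1.330000e-01 -1.583190e+02]
 [-1.500000e-02  5.110000e-01  8.590000e-01  1.109239e+03]
 [ 0.000000e+00  0.000000e+00  0.000000e+00  1.000000e+00]]
top dict_keys(['pixels', 'range_z', 'camera_matrix', 'pose']) [[451.8014693    0.         258.250237  ]
 [  0.         451.8014693  193.80179959]
 [  0.           0.           1.        ]] [[ 0.000000e+00  9.930000e-01 -1.190000e-01  4.097690e+02]
 [-1.000000e+00  0.000000e+00 -3.000000e-03 -8.601000e+00]
 [-3.000000e-03  1.190000e-01  9.930000e-01  1.440961e+03]
 [ 0.000000e+00  0.000000e+00  0.000000e+00  1.000000e+00]]
{'clock': 0.1, 'qpos': array([ 1.23711395,  0.4694086 , -0.04861737,  1.53358963,  0.0241512 ,
        1.14101581, -0.08230622]), 'joint_velocities': array([ 0.00162878, -0.00303685,  0.0009464 , -0.00361123, -0.00013516,
       -0.00047978, -0.00126384]), 'joint_torque': array([ 9.44821986e-04, -5.09167099e+01, -8.11529299e-02, -2.36829364e+01,
       -6.15401007e-02,  3.44669062e-02,  6.56909560e-05]), 'eef_pos': array([ 202.40263578, -643.35950764,  221.56581725]), 'eef_rot': array([ 9.88405605e-01,  1.51833855e-01, -1.89042994e-04, -8.97255127e-04]), 'wrist_force': array([-0.25116494,  0.24053662, -0.26822722]), 'torque': array([ 0.00033872,  0.00209396, -0.07130063]), 'opening': 0.9965927800323474}
```

View pics/scene0.png

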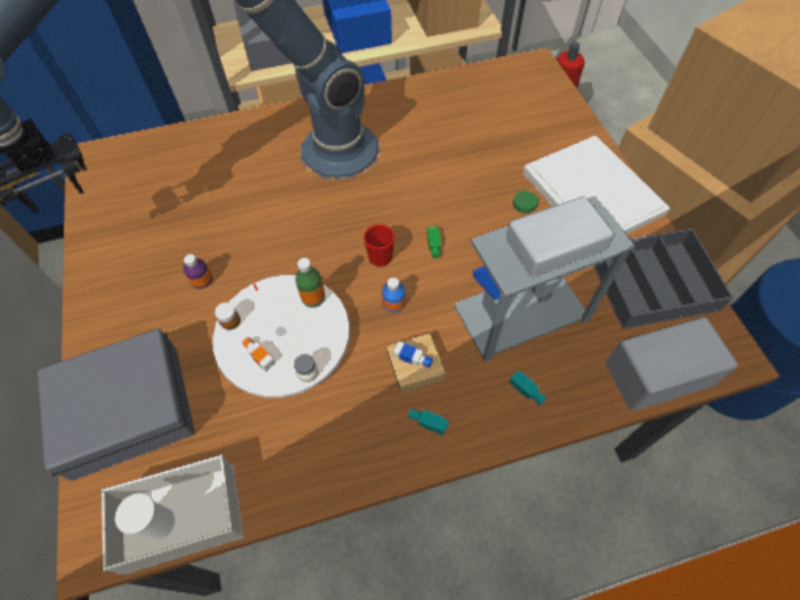

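View pics/top0.png

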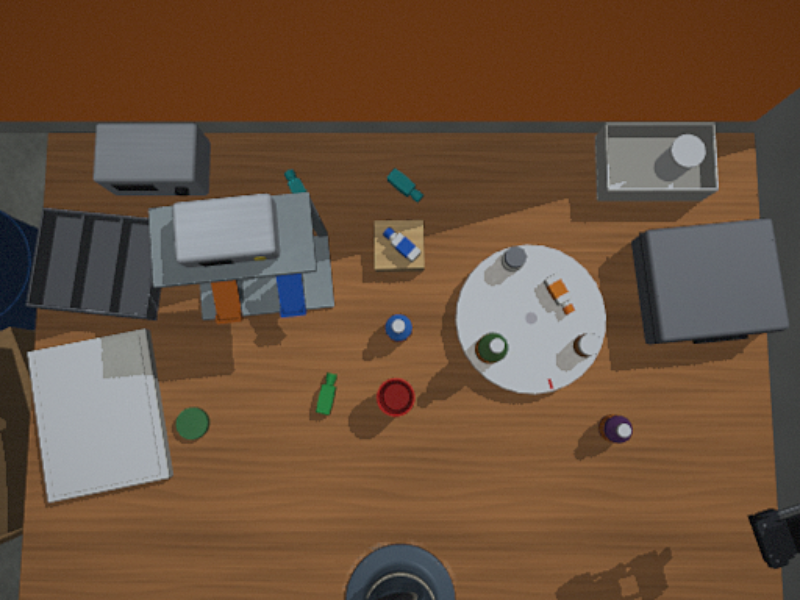

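Run:
```python
from h import *
d=np.load("top.npz"); W=world(d); im=d["pixels"]
hsv=cv2.cvtColor(im,cv2.COLOR_RGB2HSV)
def at(u,v): 
    u,v=u/1.5625,v/1.5625; return W[int(v),int(u)].round(1)
for n,p in dict(table=(500,500),spin=(531,318),mark=(550,384),wjar=(514,257),ajar=(588,345),tall=(493,345),purple=(622,430),cup=(397,397),rblue=(399,326),block=(380,262),meter=(225,230),shelfcorner=(165,275),shelf2=(305,268)).items(): print(n,at(*p))
X,Y,Z=[W[...,i] for i in range(3)]
ctr=at(531,318)
# platter circle fit
m=(abs(Z-40)<6)&(np.hypot(X-ctr[0],Y-ctr[1])<175)
cs,_=cv2.findContours(cv2.morphologyEx(m.astype(np.uint8),cv2.MORPH_CLOSE,np.ones((25,25))),cv2.RETR_EXTERNAL,cv2.CHAIN_APPROX_NONE)
c=max(cs,key=cv2.contourArea)[:,0]; P=W[c[:,1],c[:,0]]; P=P[~np.isnan(P[:,0])]
A=np.c_[2*P[:,:2],np.ones(len(P))]; s=np.linalg.lstsq(A,(P[:,:2]**2).sum(1),rcond=None)[0]; print("platter",s[:2],np.sqrt(s[2]+s[0]**2+s[1]**2))
# bottle: points 48..80 above table near
b=at(557,290); print("band",b)
m=(Z>48)&(Z<82)&(np.hypot(X-b[0],Y-b[1])<75)
n,l,st,ce=cv2.connectedComponentsWithStats(m.astype(np.uint8))
for i in range(1,n):
    if st[i,4]>30:
        q=W[l==i]; print(i,st[i],q.mean(0).round(1),np.percentile(q[:,2],[10,50,90]).round(1), cv2.minAreaRect(q[:,:2].astype(np.float32)))
org=(hsv[...,0]<16)&(hsv[...,1]>170)&(hsv[...,2]>120)
n,l,st,ce=cv2.connectedComponentsWithStats((org&(Z>20)).astype(np.uint8))
for i in range(1,n):
    if st[i,4]>8: print("org",st[i],W[l==i].mean(0).round(1),cv2.minAreaRect(W[l==i][:,:2].astype(np.float32)))
blu=(abs(hsv[...,0].astype(int)-112)<12)&(hsv[...,1]>150)
n,l,st,ce=cv2.connectedComponentsWithStats((blu&(Z>20)).astype(np.uint8))
for i in range(1,n):
    if st[i,4]>8: print("blu",st[i],np.nanmean(W[l==i],0).round(1),cv2.minAreaRect(W[l==i][:,:2].astype(np.float32)))
# shelf & base of rack
b=at(225,230)
for lo,hi in((268,300),(335,350)):
    m=(Z>lo)&(Z<hi)&(Y>100)&(Y<500); r=cv2.minAreaRect(W[m][:,:2].astype(np.float32)); print(lo,r,cv2.boxPoints(r).round(0).tolist())
c1=cv2.resize(im[150:260,280:400],None,fx=4,fy=4,interpolation=cv2.INTER_CUBIC)
c2=cv2.resize(im[150:215,90:220],None,fx=5,fy=5,interpolation=cv2.INTER_CUBIC)
o=np.zeros((c1.shape[0]+0,800,3),np.uint8)
o=np.zeros((600,800,3),np.uint8); o[:c2.shape[0],:650]=c2
c1=cv2.resize(c1,None,fx=.6,fy=.6); o[325:325+c1.shape[0],:c1.shape[1]]=c1
save("pics/crop1.png",o)
```

```text
table [ 188.9 -195.3    6.1]
spin [ 549.2 -255.7   40.2]
mark [ 419.3 -293.2   39.3]
wjar [ 663.  -215.9   90.8]
ajar [ 493.1 -356.    91.5]
tall [ 487.2 -162.2  187.1]
purple [ 331.2 -416.1   90. ]
cup [391.2   9.1   6.1]
rblue [529.2   5.3  88.9]
block [662.9  43.7  40.4]
meter [658.7 278.4 342.4]
shelfcorner [593.7 389.2 293.6]
shelf2 [607.  158.1 292. ]
platter [ 549.12404822 -256.91848592] 147.00344874486535
band [ 601.9 -304.    68.1]
2 [348 175  20  27 249] [ 596.4 -310.2   65.3] [58.9 66.1 70.7] ((593.841064453125, -313.033203125), (81.5639419555664, 29.398469924926758), 29.389476776123047)
org [352 179  11  11  73] [ 603.6 -306.4   68. ] ((603.5061645507812, -306.02667236328125), (26.18134307861328, 27.051387786865234), 28.032485961914062)
org [136 180  18  27 368] [576.4 336.   96.9] ((573.0133666992188, 335.061279296875), (75.57208251953125, 46.574039459228516), 7.415980339050293)
org [361 195   6   6  20] [ 564.2 -327.2   63.1] ((564.111572265625, -327.5457763671875), (12.292222023010254, 13.611661911010742), 26.467178344726562)
org [241 242  25  24  87] [393.9  11.1  85.
[... 335 characters left out ...]
8828), (27.224674224853516, 25.357839584350586), 44.969764709472656)
blu [177 175  19  28 418] [587.3 212.7  96.7] ((586.7387084960938, 212.3131103515625), (77.28532409667969, 48.12998962402344), 6.680365562438965)
blu [247 202  16  16 132] [525.9   6.2  62.1] ((527.5365600585938, 7.195932388305664), (46.954078674316406, 46.197425842285156), 0.3302231729030609)
268 ((656.1874389648438, 281.9874267578125), (136.49241638183594, 271.6373291015625), 6.1070146560668945) [[574.0, 410.0], [603.0, 140.0], [738.0, 154.0], [710.0, 424.0]]
335 ((662.69091796875, 282.02911376953125), (103.2802734375, 160.90505981445312), 6.436395645141602) [[602.0, 356.0], [620.0, 196.0], [723.0, 208.0], [705.0, 368.0]]
```

View pics/crop1.png

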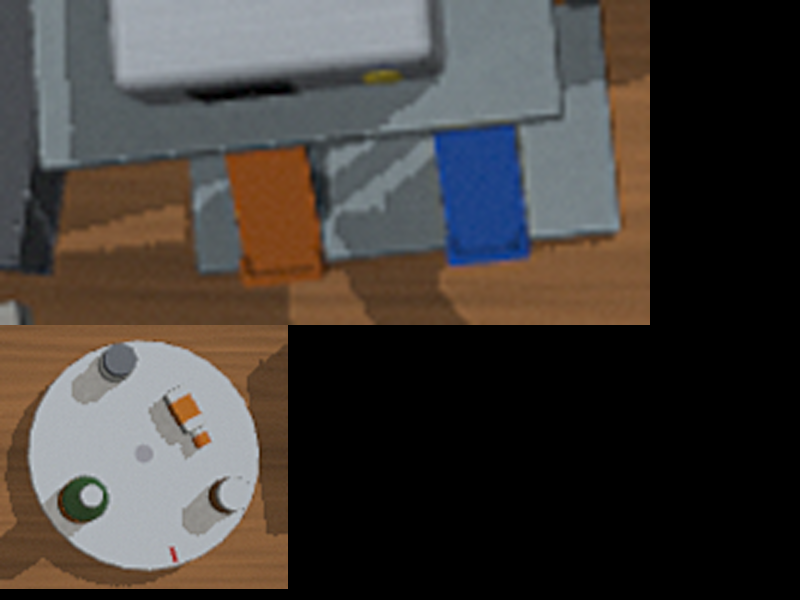

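```bash
cat >> h.py <<'E'
def Rt(yaw,tilt=0):
    """tool x at yaw (deg), tool z down; tilt>0: z leans toward -tool x (uphill when tool x is downhill)"""
    return R.from_euler("z",yaw,degrees=True)*R.from_euler("x",180,degrees=True)*R.from_euler("y",-tilt,degrees=True)
def plan(p,Rg,n):
    o=arm.get_obs(); p0=o["eef_pos"]; R0=R.from_quat(o["eef_rot"])
    rv=(R0.inv()*Rg).as_rotvec(degrees=True); d=R0.inv().apply(np.array(p)-p0)
    # turn in constant rows; shifts given per row in then-current tool axes
    print("clock",o["clock"],"pos",p0.round(1),"x",R0.apply([1,0,0]).round(3),"z",R0.apply([0,0,1]).round(3),"q",o["qpos"].round(2),"F",o["wrist_force"].round(1),"open",round(o["opening"],3))
    print("total tool shift mm",d.round(1),"total turn",rv.round(2))
    w=np.array(p)-p0
    for i in range(n):
        Ri=R0*R.from_rotvec(rv*i/n,degrees=True); print((Ri.inv().apply(w)/n/1000).round(4).tolist(),(rv/n).round(2).tolist())
E
python3 - <<'E'
from h import *
print(Rt(30,25).apply([[1,0,0],[0,0,1]]))
plan([603,-306,190],Rt(28.8),20)
E
```

```text
[[ 0.78488557  0.45315389 -0.42261826]
 [-0.36599815 -0.21130913 -0.90630779]]
clock 0.1 pos [ 202.4 -643.4  221.6] x [ 0.954  0.3   -0.   ] z [-0.001  0.002 -1.   ] q [ 1.24  0.47 -0.05  1.53  0.02  1.14 -0.08] F [-0.3  0.2 -0.3] open 0.997
total tool shift mm [ 483.4 -201.5   31.9] total turn [ -0.11  -0.   -11.33]
[0.0242, -0.0101, 0.0016] [-0.01, -0.0, -0.57]
[0.0243, -0.0098, 0.0016] [-0.01, -0.0, -0.57]
[0.0244, -0.0096, 0.0016] [-0.01, -0.0, -0.57]
[0.0245, -0.0094, 0.0016] [-0.01, -0.0, -0.57]
[0.0245, -0.0091, 0.0016] [-0.01, -0.0, -0.57]
[0.0246, -0.0089, 0.0016] [-0.01, -0.0, -0.57]
[0.0247, -0.0086, 0.0016] [-0.01, -0.0, -0.57]
[0.0248, -0.0084, 0.0016] [-0.01, -0.0, -0.57]
[0.0249, -0.0081, 0.0016] [-0.01, -0.0, -0.57]
[0.025, -0.0079, 0.0016] [-0.01, -0.0, -0.57]
[0.025, -0.0076, 0.0016] [-0.01, -0.0, -0.57]
[0.0251, -0.0074, 0.0016] [-0.01, -0.0, -0.57]
[0.0252, -0.0071, 0.0016] [-0.01, -0.0, -0.57]
[0.0253, -0.0069, 0.0016] [-0.01, -0.0, -0.57]
[0.0253, -0.0066, 0.0016] [-0.01, -0.0, -0.57]
[0.0254, -0.0064, 0.0016] [-0.01, -0.0, -0.57]
[0.0255, -0.0061, 0.0016] [-0.01, -0.0, -0.57]
[0.0255, -0.0059, 0.0016] [-0.01, -0.0, -0.57]
[0.0256, -0.0056, 0.0016] [-0.01, -0.0, -0.57]
[0.0256, -0.0054, 0.0016] [-0.01, -0.0, -0.57]
```

Request:
move_arm(
  commands=[
    [[0.0245,-0.009,0.001,0,0,-0.57,-0.3],[0.0245,-0.009,0.001,0,0,-0.57,-0.3],[0.0245,-0.009,0.001,0,0,-0.57,-0.3],[0.0245,-0.009,0.001,0,0,-0.57,-0.3],[0.0245,-0.009,0.001,0,0,-0.57,-0.3],[0.0245,-0.009,0.001,0,0,-0.57,-0.3],[0.0245,-0.009,0.001,0,0,-0.57,-0.3],[0.0245,-0.009,0.001,0,0,-0.57,-0.3],[0.0245,-0.009,0.001,0,0,-0.57,-0.3],[0.0245,-0.009,0.001,0,0,-0.57,-0.3]],
  ],
)

```text
clock: 1.1
eef_pos: [402.4, -474.5, 212.1]
eef_rot: [0.98, 0.201, -0.0, -0.0]
wrist_force: [0.5, 0.0, 0.6]
opening: 0.655
```

Request:
move_arm(
  commands=[
    [[0.0253,-0.0066,0.002,0,0,-0.57,-0.3],[0.0253,-0.0066,0.002,0,0,-0.57,-0.3],[0.0253,-0.0066,0.002,0,0,-0.57,-0.3],[0.0253,-0.0066,0.002,0,0,-0.57,-0.3],[0.0253,-0.0066,0.002,0,0,-0.57,-0.3],[0.0253,-0.0066,0.002,0,0,-0.57,-0.3],[0.0253,-0.0066,0.002,0,0,-0.57,-0.3],[0.0253,-0.0066,0.002,0,0,-0.57,-0.3],[0.0253,-0.0066,0.002,0,0,-0.57,-0.3],[0.0253,-0.0066,0.002,0,0,-0.57,-0.3]],
  ],
)

```text
clock: 2.1
eef_pos: [601.4, -305.5, 191.9]
eef_rot: [0.968, 0.249, -0.0, -0.0]
wrist_force: [0.7, -0.4, -0.7]
opening: 0.654
```

```bash
cat >> h.py <<'E'
def wristworld(c,o):
    K=c["camera_matrix"]; z=c["range_z"]; h,w=z.shape
    u,v=np.meshgrid(np.arange(w),np.arange(h)); x=(u-K[0,2])/K[0,0]; y=(v-K[1,2])/K[1,1]
    r=np.hypot(x,y)+1e-9; t=np.tan(np.minimum(r,1.5)) # theta=r
    P=np.stack([x/r*t*z,-y/r*t*z,-z],-1); T=c["tool_from_camera"]
    P=P@T[:3,:3].T+T[:3,3]; W=R.from_quat(o["eef_rot"]).apply(P.reshape(-1,3)).reshape(P.shape)+o["eef_pos"]
    W[(z==0)|(r>1.4)]=np.nan; return W
E
python3 - <<'E'
from h import *
plan([603,-306,190],Rt(28.8),1)
o=arm.get_obs(); c=cap("wrist"); W=wristworld(c,o); im=c["pixels"]; np.savez("w1.npz",im=im,W=W)
save("pics/w1.png",cv2.resize(im,(800,600)))
hsv=cv2.cvtColor(im,cv2.COLOR_RGB2HSV); Z=W[...,2]
near=np.hypot(W[...,0]-594,W[...,1]+313)<75
m=near&(Z>50)&(Z<80)
r=cv2.minAreaRect(W[m][:,:2].astype(np.float32)); print(m.sum(),r,np.percentile(W[m][:,2],[10,50,90]))
m=near&(Z>64)&(Z<80); r=cv2.minAreaRect(W[m][:,:2].astype(np.float32)); print("top",m.sum(),r)
print("platter z",np.nanmedian(Z[near&(Z>30)&(Z<48)]))
org=(hsv[...,0]<16)&(hsv[...,1]>150)&(hsv[...,2]>90)&near
n,l,st,ce=cv2.connectedComponentsWithStats(org.astype(np.uint8))
for i in range(1,n):
    if st[i,4]>20: q=W[l==i]; print("org",st[i],q.mean(0).round(1),cv2.minAreaRect(q[:,:2].astype(np.float32)))
E
```

```text
clock 2.1 pos [ 601.4 -305.5  191.9] x [ 0.876  0.483 -0.001] z [-0.001  0.    -1.   ] q [ 0.56  0.5  -0.22  1.56  0.12  1.09 -0.76] F [ 0.7 -0.4 -0.7] open 0.654
total tool shift mm [1.1 1.2 1.9] total turn [-0.04  0.04  0.08]
[0.0011, 0.0012, 0.0019] [-0.04, 0.04, 0.08]
2024 ((594.4457397460938, -317.07275390625), (81.85380554199219, 28.2076358795166), 28.757896423339844) [60.3970287  66.24591687 67.39900756]
top 1558 ((595.0283813476562, -316.787841796875), (79.9168930053711, 28.12870216369629), 28.565933227539062)
platter z 38.6265648500964
org [246 171  28  25 611] [ 606.9 -308.6   66.6] ((606.9713134765625, -307.9908447265625), (24.2763614654541, 27.469079971313477), 28.777843475341797)
org [250 217  19  13 171] [ 567.6 -329.4   60.1] ((565.2145385742188, -331.08868408203125), (16.12312889099121, 19.77237319946289), 30.266155242919922)
```

View pics/w1.png

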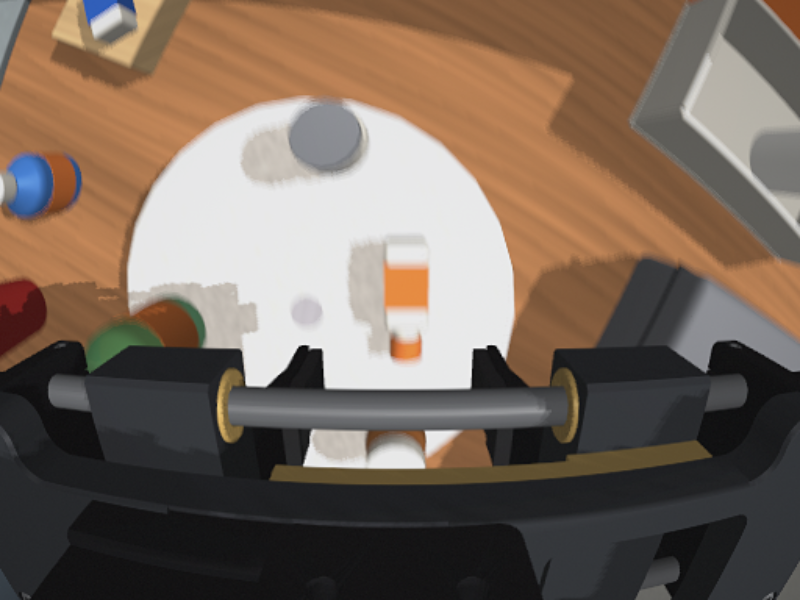

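Request:
move_arm(
  commands=[
    [[0.0,0.001,0.014,0,0,0,-0.3],[0.0,0.001,0.014,0,0,0,-0.3],[0.0,0.001,0.014,0,0,0,-0.3],[0.0,0.001,0.014,0,0,0,-0.3],[0.0,0.001,0.014,0,0,0,-0.3],[0.0,0.001,0.014,0,0,0,-0.3],[0.0005,0.0005,0.014,0,0,0,-0.3],[0,0,0.014,0,0,0,-0.3],[0,0,0.005,0,0,0,-0.3],[0,0,0,0,0,0,-0.3]],
  ],
)

```text
clock: 3.15
eef_pos: [604.2, -311.4, 74.4]
eef_rot: [0.968, 0.249, -0.001, -0.001]
wrist_force: [-0.0, 0.5, -0.5]
opening: 0.649
```

Run:
```python
from h import *
plan([605,-311,44],Rt(28.7),1)
o=arm.get_obs(); c=cap("wrist"); W=wristworld(c,o); im=c["pixels"]
save("pics/w2.png",im)
Z=W[...,2];near=np.hypot(W[...,0]-594,W[...,1]+315)<60
m=near&(Z>60)&(Z<76); r=cv2.minAreaRect(W[m][:,:2].astype(np.float32)); print("top",m.sum(),r)
print(np.nanmedian(Z[near&(Z>30)&(Z<48)]))
```

```text
clock 3.15 pos [ 604.2 -311.4   74.4] x [ 0.876  0.483 -0.001] z [-0.002  0.001 -1.   ] q [ 0.55  0.63 -0.2   1.64  0.15  0.89 -0.78] F [-0.   0.5 -0.5] open 0.649
total tool shift mm [ 1.   0.1 30.4] total turn [-0.08  0.06  0.18]
[0.001, 0.0001, 0.0304] [-0.08, 0.06, 0.18]
top 3624 ((595.4307250976562, -307.36322021484375), (81.31124114990234, 65.95153045654297), 2.767335891723633)
38.649892169055924
```

View pics/w2.png

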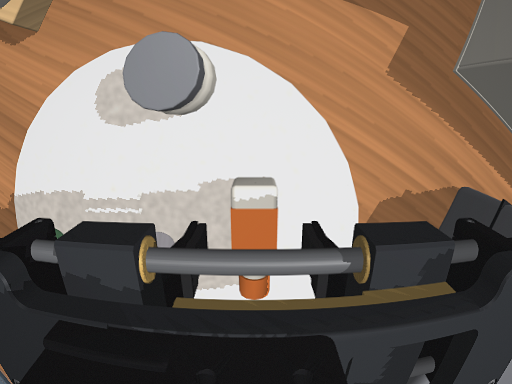

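Request:
move_arm(
  commands=[
    [[0.001,0,0.01,0,0,0,-0.3],[0,0,0.01,0,0,0,-0.3],[0,0,0.007,0,0,0,-0.3],[0,0,0.003,0,0,0,-0.3],[0,0,0,0,0,0,-0.3],[0,0,0,0,0,0,0.3],[0,0,0,0,0,0,0.6],[0,0,0,0,0,0,1],[0,0,0,0,0,0,1],[0,0,0,0,0,0,1]],
  ],
)

```text
clock: 4.2
eef_pos: [605.6, -311.2, 45.8]
eef_rot: [0.968, 0.249, 0.0, 0.0]
wrist_force: [-0.0, -0.2, 0.3]
opening: 0.319
```

Request:
move_arm(
  commands=[
    [[0,0,-0.008,0,0,0,1],[0,0,-0.015,0,0,0,1],[0,0,-0.02,0,0,0,1],[0,0,-0.025,0,0,0,1],[0,0,-0.025,0,0,0,1],[0,0,-0.025,0,0,0,1],[0,0,-0.025,0,0,0,1],[0,0,-0.025,0,0,0,1],[0,0,-0.025,0,0,0,1],[0,0,-0.015,0,0,0,1]],
  ],
)

```text
clock: 5.2
eef_pos: [606.4, -311.5, 257.4]
eef_rot: [0.968, 0.249, 0.002, 0.001]
wrist_force: [0.0, -1.2, -1.5]
opening: 0.321
```

```bash
cat >> h.py <<'E'
YAW=6.3; FC=np.array([585.3,336.5,100.])
def place(h=0,s=0,side=0):
    Rg=Rt(YAW+180,25); x,y,z=Rg.as_matrix().T
    return FC+(12.5-s)*x-(5.5+h)*z+side*y, Rg
E
python3 - <<'E'
from h import *
p,Rg=place(130); print(p, place(0)[0], Rg.as_matrix().round(3).tolist())
# stage 1: vertical tool, to a point in front
plan([450,150,250],Rt(150),20)
E
```

```text
[517.12061813 328.97292617 217.52197687] [571.72920479 335.00177026  99.70196456] [[-0.901, -0.11, 0.42], [-0.099, 0.994, 0.046], [-0.423, 0.0, -0.906]]
clock 5.2 pos [ 606.4 -311.5  257.4] x [0.876 0.483 0.003] z [ 0.004 -0.002 -1.   ] q [ 0.56  0.46 -0.22  1.47  0.11  1.22 -0.74] F [ 0.  -1.2 -1.5] open 0.321
total tool shift mm [  85.8 -479.6    5.9] total turn [   0.3     0.13 -121.13]
[0.0043, -0.024, 0.0003] [0.02, 0.01, -6.06]
[0.0068, -0.0234, 0.0003] [0.02, 0.01, -6.06]
[0.0092, -0.0225, 0.0003] [0.02, 0.01, -6.06]
[0.0116, -0.0214, 0.0003] [0.02, 0.01, -6.06]
[0.0138, -0.0201, 0.0003] [0.02, 0.01, -6.06]
[0.0158, -0.0185, 0.0003] [0.02, 0.01, -6.06]
[0.0177, -0.0168, 0.0003] [0.02, 0.01, -6.06]
[0.0193, -0.0148, 0.0003] [0.02, 0.01, -6.06]
[0.0208, -0.0127, 0.0003] [0.02, 0.01, -6.06]
[0.022, -0.0104, 0.0004] [0.02, 0.01, -6.06]
[0.023, -0.008, 0.0004] [0.02, 0.01, -6.06]
[0.0237, -0.0056, 0.0004] [0.02, 0.01, -6.06]
[0.0242, -0.003, 0.0004] [0.02, 0.01, -6.06]
[0.0244, -0.0005, 0.0004] [0.02, 0.01, -6.06]
[0.0243, 0.0021, 0.0004] [0.02, 0.01, -6.06]
[0.0239, 0.0046, 0.0004] [0.02, 0.01, -6.06]
[0.0233, 0.0071, 0.0004] [0.02, 0.01, -6.06]
[0.0224, 0.0096, 0.0004] [0.02, 0.01, -6.06]
[0.0213, 0.0119, 0.0004] [0.02, 0.01, -6.06]
[0.0199, 0.0141, 0.0004] [0.02, 0.01, -6.06]
```

Request:
move_arm(
  commands=[
    [[0.004,-0.024,0,0,0,-6,1],[0.007,-0.0235,0,0,0,-6,1],[0.009,-0.0225,0,0,0,-6,1],[0.0115,-0.0215,0,0,0,-6,1],[0.014,-0.02,0,0,0,-6,1],[0.016,-0.0185,0,0,0,-6,1],[0.0175,-0.017,0,0,0,-6,1],[0.0195,-0.015,0,0,0,-6,1],[0.021,-0.0125,0,0,0,-6,1],[0.022,-0.0105,0,0,0,-6,1]],
  ],
)

```text
clock: 6.2
eef_pos: [527.6, -78.7, 254.0]
eef_rot: [0.713, 0.702, -0.0, 0.0]
wrist_force: [0.5, 0.5, -0.7]
opening: 0.319
```

Request:
move_arm(
  commands=[
    [[0.023,-0.008,0,0,0,-6,1],[0.0235,-0.0055,0,0,0,-6,1],[0.024,-0.003,0,0,0,-6,1],[0.0245,-0.0005,0,0,0,-6,1],[0.0245,0.002,0,0,0,-6,1],[0.024,0.0045,0,0,0,-6,1],[0.0235,0.007,0,0,0,-6,1],[0.0225,0.0095,0,0,0,-6,1],[0.0215,0.012,0,0,0,-6,1],[0.02,0.014,0,0,0,-6,1]],
  ],
)

```text
clock: 7.2
eef_pos: [452.0, 153.3, 254.0]
eef_rot: [0.266, 0.964, -0.0, 0.0]
wrist_force: [0.3, -0.2, -1.4]
opening: 0.322
```

Run:
```python
from h import *
p,Rg=place(130)
plan([460,320,245],Rg,10)
```

```text
clock 7.2 pos [452.  153.3 254. ] x [-0.858  0.513 -0.001] z [ 0.001 -0.001 -1.   ] q [ 0.32  0.2  -0.83  1.91  0.16  1.1   0.46] F [ 0.3 -0.2 -1.4] open 0.322
total tool shift mm [ 78.7 147.2   8.9] total turn [ -8.14 -24.06 -36.59]
[0.0079, 0.0147, 0.0009] [-0.81, -2.41, -3.66]
[0.007, 0.0152, 0.0008] [-0.81, -2.41, -3.66]
[0.006, 0.0156, 0.0007] [-0.81, -2.41, -3.66]
[0.005, 0.0159, 0.0007] [-0.81, -2.41, -3.66]
[0.004, 0.0162, 0.0008] [-0.81, -2.41, -3.66]
[0.003, 0.0164, 0.0009] [-0.81, -2.41, -3.66]
[0.002, 0.0166, 0.001] [-0.81, -2.41, -3.66]
[0.001, 0.0166, 0.0012] [-0.81, -2.41, -3.66]
[-0.0, 0.0167, 0.0014] [-0.81, -2.41, -3.66]
[-0.001, 0.0166, 0.0016] [-0.81, -2.41, -3.66]
```

Request:
move_arm(
  commands=[
    [[0.008,0.0145,0.001,-0.81,-2.41,-3.66,1],[0.007,0.015,0.001,-0.81,-2.41,-3.66,1],[0.006,0.0155,0.001,-0.81,-2.41,-3.66,1],[0.005,0.016,0.001,-0.81,-2.41,-3.66,1],[0.004,0.016,0.001,-0.81,-2.41,-3.66,1],[0.003,0.0165,0.001,-0.81,-2.41,-3.66,1],[0.002,0.0165,0.001,-0.81,-2.41,-3.66,1],[0.001,0.0165,0.001,-0.81,-2.41,-3.66,1],[0,0.0165,0.0015,-0.81,-2.41,-3.66,1],[-0.001,0.0165,0.0015,-0.81,-2.41,-3.66,1]],
  ],
)

```text
clock: 8.2
eef_pos: [460.8, 318.8, 243.9]
eef_rot: [-0.053, 0.975, 0.011, 0.217]
wrist_force: [0.5, -0.4, -1.0]
opening: 0.317
```

Run:
```python
from h import *
p,Rg=place(130)
plan(p,Rg,5)
o=arm.get_obs(); c=cap("wrist"); W=wristworld(c,o); im=c["pixels"]; np.savez("w3.npz",im=im,W=W)
save("pics/w3.png",cv2.resize(im,(800,600)))
hsv=cv2.cvtColor(im,cv2.COLOR_RGB2HSV)
for nm,m in(("org",(hsv[...,0]<16)&(hsv[...,1]>170)),("blu",(abs(hsv[...,0].astype(int)-112)<12)&(hsv[...,1]>150))):
    m=m&(W[...,2]>50)
    n,l,st,ce=cv2.connectedComponentsWithStats(m.astype(np.uint8))
    for i in range(1,n):
        if st[i,4]>60: q=W[l==i]; print(nm,st[i],q.mean(0).round(1),cv2.minAreaRect(q[:,:2].astype(np.float32)))
```

```text
clock 8.2 pos [460.8 318.8 243.9] x [-0.9   -0.098 -0.425] z [ 0.422  0.045 -0.905] q [-0.01  0.2  -0.92  2.02  0.69  0.8   0.34] F [ 0.5 -0.4 -1. ] open 0.317
total tool shift mm [-40.5   4.   48.1] total turn [-0.11  0.12 -0.06]
[-0.0081, 0.0008, 0.0096] [-0.02, 0.02, -0.01]
[-0.0081, 0.0008, 0.0096] [-0.02, 0.02, -0.01]
[-0.0081, 0.0008, 0.0096] [-0.02, 0.02, -0.01]
[-0.0081, 0.0008, 0.0096] [-0.02, 0.02, -0.01]
[-0.0081, 0.0008, 0.0096] [-0.02, 0.02, -0.01]
org [   0   33   34   59 1120] [397.4  28.5  68.7] ((396.3876037597656, 13.133132934570312), (65.70948791503906, 67.73442840576172), 9.583730697631836)
org [240 179  38  11 360] [541.5 332.6  85.8] ((542.9420776367188, 332.14715576171875), (18.423542022705078, 43.534507751464844), 6.887027263641357)
org [ 226  227   57   22 1101] [441.9 316.5 258.6] ((442.1402587890625, 316.2362976074219), (12.239771842956543, 31.290077209472656), 7.378934860229492)
org [228 276  53   3 155] [462.7 318.6 268.5] ((462.7879943847656, 318.6326904296875), (3.4261066913604736, 28.268301010131836), 7.124746322631836)
org [385 345  35  20 407] [1219.
[... 308 characters left out ...]
2.   296.1] ((854.9312744140625, -90.40365600585938), (54.656742095947266, 1042.4737548828125), 50.35538101196289)
org [381 374  49  10 239] [1232.6  931.7  181.2] ((889.2996826171875, 641.75), (1000.5099487304688, 152.58807373046875), 37.72555160522461)
blu [ 22 131  26  30 481] [523.5  18.   60.4] ((527.3991088867188, 16.303436279296875), (46.06425857543945, 29.57758140563965), 15.11202621459961)
blu [ 139  180   42   44 1497] [576.8 214.   92.5] ((511.2370910644531, 228.36207580566406), (60.03826141357422, 248.22808837890625), 77.21886444091797)
blu [ 53 217  12  19 132] [674.8  10.1  69.9] ((552.81787109375, 107.00990295410156), (18.942657470703125, 383.6325988769531), 50.96609115600586)
```

View pics/w3.png

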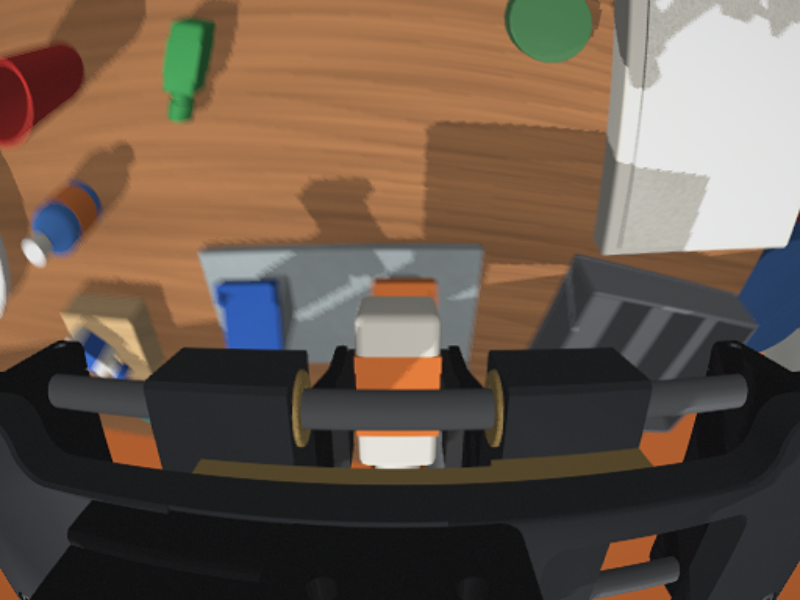

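Request:
move_arm(
  commands=[
    [[-0.008,0.001,0.0096,0,0,0,1],[-0.008,0.001,0.0096,0,0,0,1],[-0.008,0.001,0.0096,0,0,0,1],[-0.008,0.001,0.0096,0,0,0,1],[-0.008,0.001,0.0096,0,0,0,1],[-0.001,0,0.014,0,0,0,1],[0,0,0.014,0,0,0,1],[0,0,0.014,0,0,0,1],[0,0,0.014,0,0,0,1],[0,0,0.01,0,0,0,1]],
  ],
)

```text
clock: 9.25
eef_pos: [546.1, 331.7, 155.9]
eef_rot: [-0.051, 0.975, 0.011, 0.215]
wrist_force: [-0.8, -0.5, -0.5]
opening: 0.322
```

Run:
```python
from h import *
p,Rg=place(0,1,0.9)
plan(p,Rg,5)
o=arm.get_obs(); c=cap("wrist"); W=wristworld(c,o); im=c["pixels"]; np.savez("w4.npz",im=im,W=W)
a=cv2.resize(im[130:260,130:390],(800,400),interpolation=cv2.INTER_CUBIC)
save("pics/w4.png",a)
hsv=cv2.cvtColor(im,cv2.COLOR_RGB2HSV)
m=(hsv[...,0]<16)&(hsv[...,1]>170)&(abs(W[...,0]-560)<60)&(abs(W[...,1]-334)<50)&(W[...,2]>50)
x,y,z=Rg.as_matrix().T
q=(W[m]-FC)@np.c_[-x,y,-z]; # slope frame
n,l,st,ce=cv2.connectedComponentsWithStats(m.astype(np.uint8))
for i in range(1,n):
    if st[i,4]>30:
        q=(W[l==i]-FC)@np.c_[-x,y,-z]; print(st[i],"slope frame lo/med/hi",np.percentile(q,[2,50,98],axis=0).round(1).tolist())
```

```text
clock 9.25 pos [546.1 331.7 155.9] x [-0.902 -0.095 -0.421] z [ 0.419  0.043 -0.907] q [-0.12  0.44 -0.77  1.96  0.96  0.73  0.18] F [-0.8 -0.5 -0.5] open 0.322
total tool shift mm [-0.7  1.5 61.8] total turn [-0.17 -0.09 -0.26]
[-0.0001, 0.0003, 0.0124] [-0.03, -0.02, -0.05]
[-0.0001, 0.0003, 0.0124] [-0.03, -0.02, -0.05]
[-0.0001, 0.0003, 0.0124] [-0.03, -0.02, -0.05]
[-0.0001, 0.0003, 0.0124] [-0.03, -0.02, -0.05]
[-0.0001, 0.0003, 0.0124] [-0.03, -0.02, -0.05]
[ 222  158   63   66 2027] slope frame lo/med/hi [[-51.1, -24.9, -5.1], [-39.4, -2.6, -0.9], [-18.3, 20.6, 11.6]]
[ 227  227   56   22 1036] slope frame lo/med/hi [[-28.4, -14.1, 87.5], [-22.8, -1.3, 88.8], [-17.6, 13.0, 90.1]]
[228 276  53   3 157] slope frame lo/med/hi [[-1.1, -14.6, 87.7], [0.1, -0.9, 88.7], [1.2, 12.7, 89.9]]
```

View pics/w4.png

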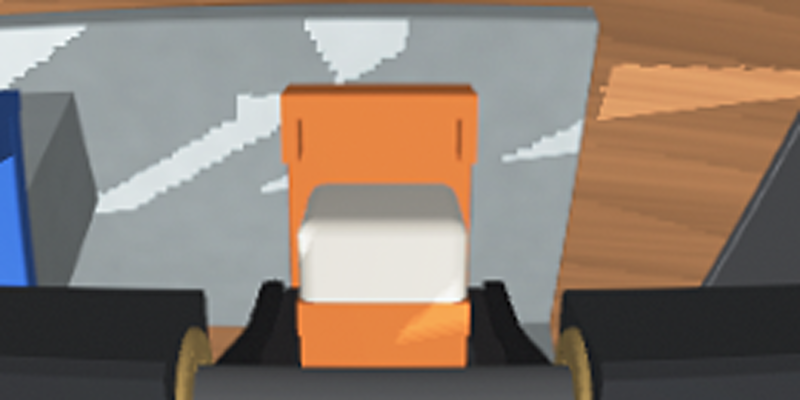

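Run:
```python
from h import *
d=np.load("w4.npz"); W=d["W"]; p,Rg=place(0); x,y,z=Rg.as_matrix().T
q=(W-FC)@np.c_[-x,y,-z]
m=(abs(q[...,1]+2)<14)&(q[...,0]>-60)&(q[...,0]<-15)&(abs(q[...,2])<20)
a=q[m]
for lo in range(-56,-15,2):
    s=a[(a[:,0]>=lo)&(a[:,0]<lo+2)]; print(lo,len(s),np.percentile(s[:,2],[10,50,90]).round(1) if len(s) else "")
```

```text
-56 0 
-54 0 
-52 179 [-5.4  6.2 11.1]
-50 85 [ 9.5 10.5 11.5]
-48 107 [ 9.8 10.4 11.2]
-46 38 [ 9.5 10.5 11.5]
-44 47 [-2.4 -1.1 -0.4]
-42 97 [-2.3 -1.6 -0.9]
-40 79 [-2.3 -1.5 -0.6]
-38 98 [-2.3 -1.6 -0.9]
-36 79 [-2.3 -1.3 -0.5]
-34 91 [-2.2 -1.5 -0.6]
-32 77 [-2.6 -1.4 -0.6]
-30 92 [-2.1 -1.4 -0.7]
-28 44 [-2.4 -1.6 -0.4]
-26 0 
-24 0 
-22 0 
-20 0 
-18 0 
-16 0
```

Request:
move_arm(
  commands=[
    [[-0.0005,-0.0005,0.01,0,0,0,1],[0,0,0.01,0,0,0,1],[0,0,0.01,0,0,0,1],[0,0,0.01,0,0,0,1],[0,0,0.008,0,0,0,1],[0,0,0.005,0,0,0,1],[0,0,0.003,0,0,0,1],[0,0,0.003,0,0,0,1],[0,0,0,0,0,0,1],[0,0,0,0,0,0,1]],
  ],
)

```text
clock: 10.3
eef_pos: [570.6, 334.5, 104.4]
eef_rot: [-0.052, 0.975, 0.011, 0.216]
wrist_force: [0.2, -0.2, -0.4]
opening: 0.318
```

Run:
```python
from h import *
p,Rg=place(0,1,-0.6)
plan(p,Rg,1)
```

```text
clock 10.3 pos [570.6 334.5 104.4] x [-0.901 -0.096 -0.423] z [ 0.42   0.045 -0.906] q [-0.17  0.54 -0.7   1.96  1.08  0.68  0.08] F [ 0.2 -0.2 -0.4] open 0.318
total tool shift mm [-0.1 -0.2  4.8] total turn [-0.1   0.01 -0.21]
[-0.0001, -0.0002, 0.0048] [-0.1, 0.01, -0.21]
```

Request:
move_arm(
  commands=[
    [[0,0,0.001,0,0,0,1],[0,0,0.001,0,0,0,1],[0,0,0.001,0,0,0,1],[0,0,0.001,0,0,0,1],[0,0,0.0005,0,0,0,1],[0,0,0,0,0,0,1],[0,0,0,0,0,0,1],[0,0,0,0,0,0,1],[0,0,0,0,0,0,1],[0,0,0,0,0,0,1]],
  ],
)

```text
clock: 11.3
eef_pos: [572.5, 334.6, 100.1]
eef_rot: [-0.052, 0.975, 0.011, 0.216]
wrist_force: [0.6, -0.8, -0.5]
opening: 0.318
```

Request:
move_arm(
  commands=[
    [[0,0,0.0005,0,0,0,1],[0,0,0,0,0,0,1],[0,0,0.0005,0,0,0,1],[0,0,0,0,0,0,1],[0,0,0.0005,0,0,0,1],[0,0,0,0,0,0,1],[0,0,0,0,0,0,1],[0,0,0,0,0,0,1],[0,0,0,0,0,0,1],[0,0,0,0,0,0,1]],
  ],
)

```text
clock: 12.3
eef_pos: [572.6, 334.7, 99.9]
eef_rot: [-0.052, 0.975, 0.011, 0.217]
wrist_force: [-6.5, -4.5, 9.1]
opening: 0.318
```

Request:
move_arm(
  commands=[
    [[0,0,-0.0005,0,0,0,1],[0,0,0,0,0,0,1],[0,0,0,0,0,0,0.33],[0,0,0,0,0,0,0.28],[0,0,0,0,0,0,0.2],[0,0,0,0,0,0,0.1],[0,0,0,0,0,0,0],[0,0,0,0,0,0,-0.1],[0,0,0,0,0,0,-0.1],[0,0,0,0,0,0,-0.1]],
  ],
)

```text
clock: 13.3
eef_pos: [572.9, 334.6, 99.2]
eef_rot: [-0.052, 0.975, 0.011, 0.216]
wrist_force: [0.2, -0.6, 0.3]
opening: 0.545
```

Request:
move_arm(
  commands=[
    [[0,0,-0.005,0,0,0,-0.1],[0,0,-0.008,0,0,0,-0.1],[0,0,-0.012,0,0,0,-0.1],[0,0,-0.015,0,0,0,-0.1],[0,0,-0.015,0,0,0,-0.1],[0,0,-0.015,0,0,0,-0.1],[0,0,-0.015,0,0,0,-0.1],[0.005,0,-0.015,0,0,0,-0.1],[0.01,0,-0.015,0,0,0,-0.1],[0.01,0,-0.015,0,0,0,-0.1]],
  ],
)

```text
clock: 14.3
eef_pos: [494.8, 326.7, 207.9]
eef_rot: [-0.052, 0.975, 0.012, 0.217]
wrist_force: [-0.1, 0.1, 0.4]
opening: 0.551
```

Request:
move_arm(
  commands=[
    [[0.01,0,-0.01,0,0,0,-0.1],[0.01,0,-0.01,0,0,0,-0.1],[0.01,0,-0.01,0,0,0,-0.1],[0.01,0,-0.01,0,0,0,-0.1],[0.01,0,-0.005,0,0,0,-0.1],[0,0,0,0,0,0,-0.1],[0,0,0,0,0,0,-0.1],[0,0,0,0,0,0,-0.1],[0,0,0,0,0,0,-0.1],[0,0,0,0,0,0,-0.1]],
  ],
)

```text
clock: 15.3
eef_pos: [432.1, 319.6, 225.9]
eef_rot: [-0.051, 0.975, 0.011, 0.216]
wrist_force: [0.3, -0.1, -0.3]
opening: 0.552
```

Run:
```python
from h import *
o=arm.get_obs(); print(o["clock"],o["eef_pos"].round(1),o["wrist_force"].round(1))
c=cap("wrist"); W=wristworld(c,o); p,Rg=place(0); x,y,z=Rg.as_matrix().T
q=(W-FC)@np.c_[-x,y,-z]
m=(q[...,2]>20)&(q[...,2]<36)&(abs(q[...,1])<40)&(abs(q[...,0])<70)
a=q[m]; print(m.sum(),np.percentile(a,[1,50,99],axis=0).round(1),cv2.minAreaRect(a[:,:2].astype(np.float32)))
A=np.c_[a[:,:2],np.ones(len(a))]; b=a[a[:,0]<10]; print("plane",np.linalg.lstsq(np.c_[b[:,:2],np.ones(len(b))],b[:,2],rcond=None)[0])
t=cap("top")["pixels"]; s=cap("scene")["pixels"]
o=np.zeros((600,800,3),np.uint8); o[:300,:400]=cv2.resize(t,(400,300)); o[:300,400:]=cv2.resize(s,(400,300)); o[300:,:]=cv2.resize(c["pixels"][120:264],(800,300))
save("pics/end.png",o)
```

```text
15.3 [432.1 319.6 225.9] [ 0.3 -0.1 -0.3]
780 [[-42.9 -13.6  20.4]
 [-25.5  -0.   26.5]
 [ 38.4  13.9  28.1]] ((-2.017120361328125, -0.05284690856933594), (27.69800567626953, 82.55442810058594), 89.43622589111328)
plane [ 5.81171865e-02 -9.96170919e-04  2.79087822e+01]
```

View pics/end.png

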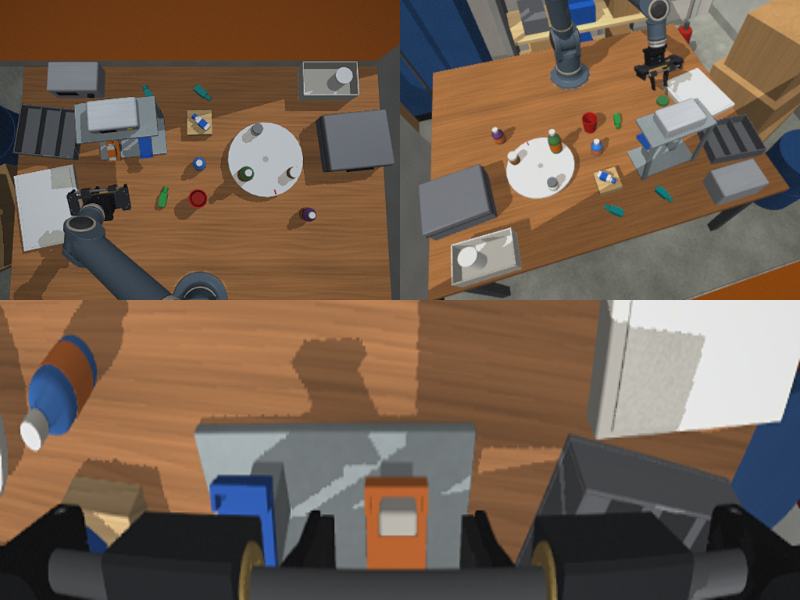

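Run:
```python
from h import *
o=arm.get_obs(); c=cap("wrist"); W=wristworld(c,o); p,Rg=place(0); x,y,z=Rg.as_matrix().T
q=(W-FC)@np.c_[-x,y,-z]
m=(q[...,2]>24)&(q[...,2]<36)&(abs(q[...,1])<11)&(q[...,0]>-36)&(q[...,0]<14); b=q[m]
print(len(b),np.ptp(b[:,0]),np.linalg.lstsq(np.c_[b[:,:2],np.ones(len(b))],b[:,2],rcond=None)[0])
m=(abs(q[...,1])<20)&(q[...,0]>20)&(q[...,0]<45)&(q[...,2]>15)&(q[...,2]<40); print("cap",q[m].mean(0) if m.any() else None,m.sum())
print(arm.close_job())
```

```text
418 26.98126168951425 [1.66299317e-02 3.55346883e-03 2.70415842e+01]
cap [35.3009023  -0.90174152 21.78744428] 82
the job is handed in; nothing more can be done
None
```

The orange sample bottle is off the turntable and lying in the orange bay, cap uphill and base down between the two ears. I let go, backed the arm clear and handed the job in at about 15 s of the 58 s allowed.

- **Fit in the bay:** in the last wrist images the bottle's top face is within about 1° of the slope. It measured 82.5 mm long and 27.7 mm wide, sits centred to within about 2 mm of the bay, and its base is about 2 mm from the foot lip. I had aimed for a gap of about 4.5 mm, and the camera is only good to about 2 mm.
- **Everything else:** in the last overview pictures the two jars and the tall bottle stand on the turntable. The blue bottle is on its block, and the other items look to be where they were. I checked these by eye only, not by measuring.
- **Forces:** the largest reading was about 12 N at the wrist, when the bottle touched the slope. It was near zero after release.
- **Disagreement:** an early flatness fit on the bottle gave a 3° tilt, apparently because it included points from the base face. The fit on the top face alone gave the 1° above. No check failed.

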